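# Show the sample ball to the inspection camera

### The job

At this bearing inspection bench a steel ball lies loose in the pocket of one of the two hand trays. First push the open drawer under the inspection camera fully home, until it seats in its detent, so that nothing can drop into it; then pick up the tray with the ball by its upright grip and carry it, near level all the way so that the ball never leaves its pocket, to the camera. Finish while still holding the tray, level and still, in free air, with the ball centred on the lens axis 100 mm in front of the lens; leave everything else where it is.

Things in the scene. Friction and masses are not known exactly. Their poses are not given: they have to be found in the camera images.
- unit: low pale-green steel drawer unit fixed to the bench, 260 deep (x) x 220 wide (y) x 100 mm high, with the inspection camera standing on its top. Origin: centre of its underside, on the bench. Its x axis points from its front to its back (the drawer slides in along +x), y to the left across it, z up
- lens (a point): point on the lens axis in the front plane of the camera's ring light (round, 72 mm across), 165 mm above the bench, 50 mm in front of the unit's origin (so 106 mm behind the drawer's rail face when the drawer is home); axes as unit, so the lens looks along its -x and the place 100 mm in front of the lens is at x = -100 mm in this frame. Camera, lens and light reach up to 201 mm above the bench; they stand within 40 mm either side of the axis
- drawer (a joint): how far the one drawer of the unit is open, in m: 0 = seated home, 0.14 = fully out. It runs with about 1.5 N of friction; over the last 12 mm a spring roller detent resists, so that about 6 N is needed in all (most near 0.011); below about 0.003 the roller pulls the drawer shut by itself against its stop. Left short of that it stays where it is
- drawer_rail (a point): middle of the foremost face of the aluminium grip rail that runs along the whole 208 mm width of the drawer front, near its top; it moves with the drawer, axes as unit. The face is 16 mm high and this point is 82 mm above the bench; the rail stands 14 mm proud of the plain front below it and its top is 90 mm above the bench. With the drawer home this point is 156 mm in front of the unit's origin
- tray: the bare aluminium hand tray that holds the ball: a round dish 84 mm across and 8 mm thick, lying on the bench, with a round pocket 36 mm across and 3 mm deep in its middle, and an upright grip at one side. Origin: centre of the dish's underside; x points from the grip to the dish, z up. About 0.15 kg. The other tray is the same but empty
- tray_pocket (a point): centre of the pocket's floor, 5 mm above the tray's underside, straight over its origin; axes as tray
- tray_grip (a point): where to take the tray: middle of the upright flat grip blade, 76 mm from the dish centre on the -x side and 32 mm above the tray's underside; axes as tray. The blade is 10 mm thick (y), 44 mm long (x) and reaches from 8 to 52 mm above the underside; it stands on a neck 14 mm wide and 8 mm high. Pinch it from above, fingers closing along y; the dish's near edge is 34 mm from this point
- ball_center (a point): centre of the loose polished steel bearing ball, 25.4 mm across, 0.067 kg, which can roll about 5 mm either way in the tray's pocket
- tray_empty: the second hand tray, same shape as tray, pocket empty; origin and axes alike. Leave alone. (Well behind the two trays, at the back right, a fixed ring comparator with dial heads stands up to 175 mm high.)
- ring_a: bearing ring lying flat, 100 mm across, 24 mm high, origin under its centre. Leave alone
- ring_b: bearing ring lying flat, 62 mm across, 16 mm high, origin under its centre. Leave alone
- ring_c: bearing ring lying flat, 120 mm across, 28 mm high, origin under its centre. Leave alone
- master: round steel setting master, 54 mm across, 46 mm high with its knob, origin under its centre. Leave alone
- oil: white bottle, 52 mm across, 150 mm high, standing, origin under its centre. Leave alone
- caliper: steel dial calliper lying along its x, 235 mm long, 17 mm high, origin under its beam's middle. Leave alone
- screwdriver: screwdriver lying along its x (blade towards +x), 190 mm long, 26 mm high, origin under its middle. Leave alone
Mind the look-alikes: they are no part of the job. Leave any black look-alike of the tray alone.

How it is judged:
On the way, in this order (a step that is already met when the one before it is completed fails the run):
1. the drawer is seated home (value of joint drawer below 0.003 m), for 0.3 s.
2. the tray is lifted clear of the bench in the fingers, the ball in its pocket (height (world z) of tray above 0.03 m and distance between ball_center and tray_pocket below 0.018 m and contact force between tray and the fingers above 1 N), for 0.2 s.
At the end, for the whole second after the job is handed in: the drawer is seated (within 3 mm of home); the ball lies in its pocket with its centre 100 mm in front of the lens and on its axis, each within 15 mm; the tray is held by the fingers alone more than 120 mm above the bench, level within 0.12 rad (7 degrees) and still (value of joint drawer below 0.003 m and distance between ball_center and tray_pocket below 0.018 m and x of ball_center in the frame of lens between -0.115 and -0.085 m and y of ball_center in the frame of lens between -0.015 and 0.015 m and z of ball_center in the frame of lens between -0.015 and 0.015 m and height (world z) of tray above 0.12 m and angle between tray's own z axis and vertical below 0.12 rad and linear speed of tray below 0.03 m/s and angular speed of tray below 0.2 rad/s and linear speed of ball below 0.06 m/s and contact force between tray and the fingers above 1 N and contact force between tray and unit below 0.1 N); the arm keeps its last pose, push and grip.
It fails at once if the ball leaves the pocket of its tray (distance between ball_center and tray_pocket above 0.022 m).
It fails at once if the tray is tipped more than 20 degrees (angle between tray's own z axis and vertical above 0.35 rad).
It fails at once if another thing on the bench is shifted more than 3 cm (distance of any of tray_empty, ring_a, ring_b, ring_c, master, oil, caliper, screwdriver from where it was at the start of the episode above 0.03 m).
It also fails if it takes over 72 s, if anything falls off the work surface, if the arm or the gripper's body presses on something with over 40 N, if the wrist force passes 120 N, or if a joint passes its speed limit or range.

### The arm

A 6-joint arm with a two-finger parallel gripper is mounted at the origin on the work surface. World frame = base frame: x ahead of the robot, y to its left, z up, the work surface at z = 0. Lengths are in m, angles in rad, forces in N, time in s.
With the tool pointing down it reaches from about 0.3 to 0.775 m from the base axis. Payload 14.6 kg.
Tool frame: the origin (TCP) lies at the very end of the fingers, on their centre line; the grasp point (between the pads) lies 19 mm behind it; z points along the fingers, y is the line along which they close (so a half turn about z gives the same grasp; the last joint's range is limited). The gripper opens to 94 mm and grips with 3 to 60 N. Pads are 16 mm wide; open, the fingers measure 119 mm over their backs; the gripper's body (75 mm by 177 mm) begins 78 mm behind the grasp point.
Start: joints at [1.21, 0.3, 1.521, -0, 1.321, -0.067], TCP at [0.159, 0.526, 0.205] pointing down, gripper open.
Joint ranges: [-3.03, 3.03], [-0.79, 2.21], [0.23, 2.52], [-1.04, 4.18], [0, 3.07], [-2.55, 2.55]. Speed limits (rad/s): [2.22, 2.22, 2.57, 3.14, 3.14, 3.14].

### API

Orientations are given as [roll, pitch, yaw] about the fixed x, y, z axes, in that order (R = Rz(yaw) Ry(pitch) Rx(roll)).
In Python, from station import ctrl gives the robot as it stands.
- The arm moves only by the shell command python3 -m pendant 'ROWS' [OPENING] [FORCE]. ROWS is JSON, a list of rows, each a list of 2 entries, a list of its own where there are three numbers: the shift along the world's x, y, z in cm, then the turn about the world's z in rad. A call has 1 to 20 rows; each row shifts and turns the commanded pose from where the row before left it; what a row does not reach is not made up. A row lasts 1/12 s, in which the tool goes at most 41.7 mm and 7.16 degrees, less where a joint would pass 70% of its speed; a pose out of reach is approached as far as the arm can. A call is refused whole if a number of a shift passes 4.17 or a number of a turn 0.125, either way. A call with a gripper value outside its range is refused whole. OPENING is the opening, from 0 (shut) to 1 (fully open), set as the call begins (- or left out, the last holds). The fingers move at their own pace and stop on an object; FORCE is the grip in N (left out, the last holds). Time passes only in rows, so rows that do not move let the fingers close. It gives the time, the measured TCP pose, the force, the opening and the grip force at its end, in the units of the state.
- ctrl.get_obs(): the state, without advancing time (a new reading comes with each control period).
- ctrl.camera(name): name is "scene" or "top" or "wrist"; returns a dict with "color" (384x512x3 uint8, red, green, blue), "intrinsics" (3x3 intrinsics, pixels), "camera_from_world" (4x4, takes a point from world to camera coordinates). Camera axes: x right, y down, z forward; pixel columns grow to the right and rows downward; lengths in m; the calibration is good to about 2 mm. A picture is of the moment at which its call begins. There is no depth.
- ctrl.hand_in(): hands the job in; it is judged then, once.
The state is a dict: "time_s": time; "qpos": joint angles; "joint_vel": joint speeds; "tau": joint torques, N m; "ee_pos": TCP position; "eef_rot": TCP orientation; "force": force on the tool from outside, world axes, zero at the start; "moment": the same for the moment, N m; "grip_width": finger opening in m; "grip_force": force on a finger pad.
Only numpy, scipy, OpenCV 4.12 (cv2) and the standard library are available. Lean on these libraries where they do the work, as an engineer would, in place of code of your own. Each camera call takes 0.05 s, during which the arm holds its last target. There are 200 camera calls.

## Working session

There is one attempt and no reset: what is moved stays moved. The work goes in short steps, Python scripts to look and compute and a shell command to move; the robot and the scene stay as the last step left them, time stands still between calls to the robot, and variables do not carry over. Pictures are saved under pics/ and viewed, at most 10 in all, crops included, and the job is handed in when it is done.

```bash
mkdir -p pics; ls; cat > h.py <<'E'
import numpy as np, cv2
from station import ctrl
def grab(n):
    c=ctrl.camera(n); return c["color"],np.array(c["intrinsics"]),np.array(c["camera_from_world"])
def ray(K,T,uv):
    R,t=T[:3,:3],T[:3,3]
    d=R.T@np.linalg.solve(K,np.array([uv[0],uv[1],1.])); return -R.T@t,d
def onz(K,T,uv,z):
    o,d=ray(K,T,uv); return o+d*(z-o[2])/d[2]
def proj(K,T,p):
    q=K@(T[:3,:3]@np.array(p)+T[:3,3]); return q[:2]/q[2]
E
python3 - <<'E'
from h import *
for n in("scene","top"):
    im,K,T=grab(n); np.savez(f"{n}0.npz",im=im,K=K,T=T)
    cv2.imwrite(f"pics/{n}0.png",cv2.resize(im[:,:,::-1],(800,600)))
    print(n,K.round(1).tolist(),(-T[:3,:3].T@T[:3,3]).round(3))
E
```

```text
pics
scene [[476.4, 0.0, 257.1], [0.0, 476.4, 195.9], [0.0, 0.0, 1.0]] [1.757 0.104 0.892]
top [[401.2, 0.0, 255.9], [0.0, 401.2, 186.9], [0.0, 0.0, 1.0]] [0.342 0.002 1.412]
```

View pics/top0.png

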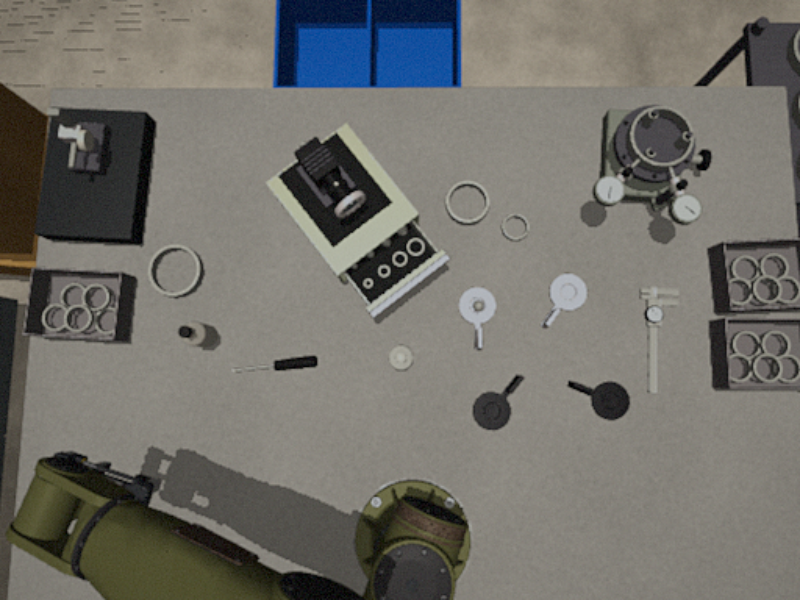

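View pics/scene0.png

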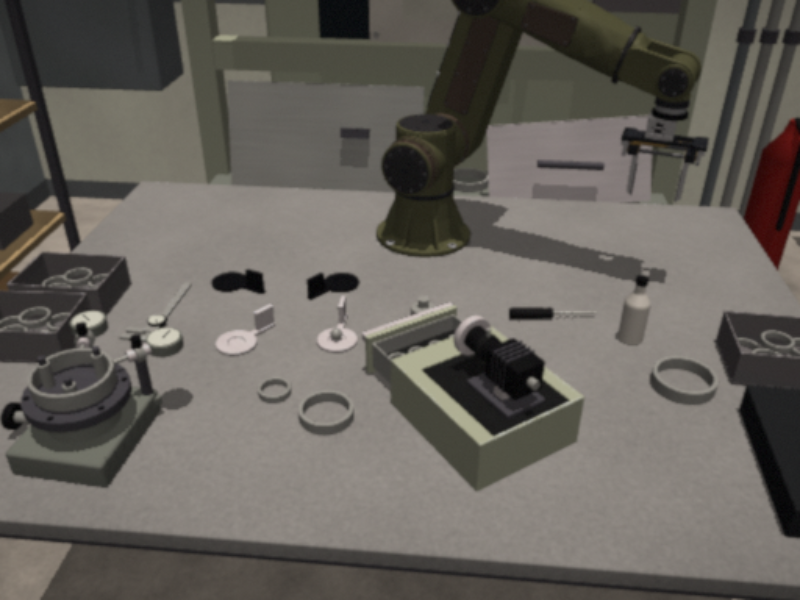

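The top view (800x600 scale) shows two bare aluminium trays. One is at (478,305) with a dark round thing in its pocket, its grip at (480,338). The other is at (568,292) and looks empty. There are two black look-alikes at (490,410) and (610,400). The unit's top has corners (347,124), (267,183), (340,275) and (418,212), and the open drawer's rail runs from (375,312) to (446,258). I take the tray at (478,305) as the one meant; next I measure and confirm it in a crop.

```bash
python3 - <<'E'
from h import *
d=np.load("top0.npz"); im,K,T=d["im"],d["K"],d["T"]; s=512/800
P=lambda u,v,z:onz(K,T,(u*s,v*s),z)
c={k:P(u,v,.1) for k,(u,v) in dict(br=(347,124),bl=(267,183),fl=(340,275),fr=(418,212)).items()}
for k in c: print(k,c[k].round(3))
print("depth",np.linalg.norm(c['br']-c['fr']),np.linalg.norm(c['bl']-c['fl']),"width",np.linalg.norm(c['br']-c['bl']),np.linalg.norm(c['fr']-c['fl']))
a,b=P(375,313,.09),P(447,259,.09); print("rail",a.round(3),b.round(3),np.linalg.norm(a-b))
hsv=cv2.cvtColor(im,cv2.COLOR_RGB2HSV)
m=((hsv[...,2]>165)&(hsv[...,1]<40)).astype(np.uint8)
n,l,st,ce=cv2.connectedComponentsWithStats(m)
for i in range(1,n):
    if st[i,4]>40: print(st[i],ce[i].round(1),onz(K,T,ce[i],.008).round(3))
crops=[cv2.resize(im[160:290,285:425,::-1],(560,520),interpolation=cv2.INTER_CUBIC)]
cv2.imwrite("pics/crop.png",crops[0])
for n,pts in dict(dish=(478,305),grip=(480,340),edish=(568,292),egrip=(552,319)).items():
    print(n,P(*pts,.008 if 'dish' in n else .052).round(3))
E
```

```text
br [0.895 0.146 0.1  ]
bl [0.761 0.318 0.1  ]
fl [0.559 0.155 0.1  ]
fr [ 0.696 -0.01   0.1  ]
depth 0.25270303380105535 0.25956780220180126 width 0.2179609938779724 0.21518316115475541
rail [0.479 0.08  0.09 ] [ 0.596 -0.073  0.09 ] 0.19249196364647178
[38 81 16 12 89] [45.9 85.5] [0.911 0.808 0.008]
[ 171   82   96   94 1880] [225.6 137.5] [0.714 0.139 0.008]
[382 113  17  16 185] [390.  120.5] [ 0.777 -0.451  0.008]
[217 123  13  12  51] [222.6 127.6] [0.751 0.151 0.008]
[432 125  16  16 185] [439.3 132.6] [ 0.733 -0.624  0.008]
[235 160  52  43 386] [260.7 180.9] [0.557 0.013 0.008]
[350 175  25  33 437] [362.5 187.6] [ 0.534 -0.345  0.008]
[294 184  23  38 393] [305.  196.6] [ 0.501 -0.143  0.008]
[414 197  10   8  55] [418.8 200.8] [ 0.488 -0.539  0.008]
[250 222  13  14  49] [254.6 229.5] [0.385 0.033 0.008]
dish [ 0.506 -0.146  0.008]
grip [ 0.425 -0.145  0.052]
edish [ 0.536 -0.349  0.008]
egrip [ 0.471 -0.302  0.052]
```

View pics/crop.png

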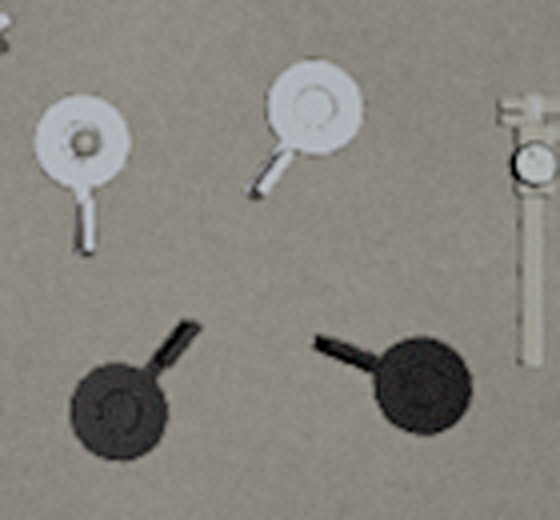

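The crop shows the steel ball in the pocket of the left aluminium tray at crop (85,143). The right tray's pocket at (315,105) is empty, so the tray meant has its dish at about (0.506,-0.146) and its grip toward -x. The unit's yaw is about 0.67, and the drawer is open about 85 mm. Next I check the start orientation and fix the numbers.

```bash
cat > unit.py <<'E'
import numpy as np
c=np.array([.7278,.1523]);yaw=.67
e=np.array([np.cos(yaw),np.sin(yaw)]);n=np.array([-e[1],e[0]])
def loc(p): d=np.array(p[:2])-c; return np.array([d@e,d@n])
E
python3 - <<'E'
from h import *; from unit import *
o=ctrl.get_obs(); print({k:np.round(o[k],3).tolist() for k in("time_s","ee_pos","eef_rot","grip_width","force")})
print("rail",loc((.5375,.0035)),"standoff",c-.30*e,"home",c-.156*e,"ball target",c-.15*e)
d=np.load("top0.npz")
print("oil",onz(d["K"],d["T"],(186*.64,332*.64),.15))
E
python3 -m pendant '[[[3,-4,0],-0.1],[[3,-4,0],-0.1],[[3,-4,0],-0.1],[[3,-4,0],-0.1]]' 0
```

```text
{'time_s': 0.1, 'ee_pos': [0.159, 0.526, 0.205], 'eef_rot': [-3.141, -0.0, 2.848], 'grip_width': 0.094, 'force': [0.656, -0.318, 0.663]}
rail [-0.24156398  0.00154097] standoff [ 0.4926535 -0.0339958] home [0.60552382 0.05542619] ball target [0.61022675 0.0591521 ]
oil [0.43243603 0.45992874 0.15      ]
time_s: 0.43
ee_pos: [0.2597, 0.3914, 0.2051]
eef_rot: [-3.141, 0.0, 2.444]
force: [0.8, 0.9, -0.8]
grip_width: 0.0707
grip_force: 0.0
```

```bash
python3 -m pendant '[[[1.6,-3,0],-0.125],[[1.6,-3,0],-0.125],[[1.6,-3,0],-0.125],[[1.6,-3,0],-0.125],[[1.6,-3,0],-0.125],[[1.6,-3,0],-0.125],[[1.6,-3,0],-0.125],[[1.6,-3,0],-0.125],[[1.6,-3,0],-0.125],[[1.6,-3,0],-0.125],[[1.6,-3,0],-0.125],[[1.6,-3,0],-0.125],[[1.6,-3,0],-0.125],[[1.6,-3,0],-0.125],[[0,0,0],-0.02],[[0,0,0],0]]' 0 40
python3 - <<'E'
from h import *
im,K,T=grab("wrist"); np.savez("w1.npz",im=im,K=K,T=T)
o=ctrl.get_obs(); 
for x in ((.5375,.0035,.082),(.596,-.073,.09),(.479,.08,.09),(.425,-.145,.052)): print(proj(K,T,x).round())
cv2.imwrite("pics/w1.png",im[:,:,::-1])
E
```

```text
time_s: 1.77
ee_pos: [0.4833, -0.0279, 0.2048]
eef_rot: [-3.141, 0.001, 0.675]
force: [-0.4, -0.1, 0.6]
grip_width: -0.0001
grip_force: 0.0
[259. 116.]
[373. 119.]
[146. 114.]
[299. 283.]
```

View pics/w1.png

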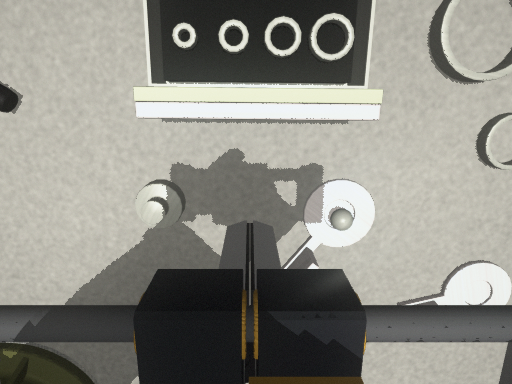

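The wrist view shows the rail's front edge level from (135,119) to (381,120), so the unit's yaw is about 0.675. The ball tray's dish is at (340,213), with the ball at (342,219).

```bash
python3 - <<'E'
from h import *; from unit import *
d=np.load("w1.npz"); im,K,T=d["im"],d["K"],d["T"]
# rail white face rows at col 260
print(im[80:126:2,260].tolist())
for r in (103,119):
  a,b=onz(K,T,(135,r),.09),onz(K,T,(381,r+1),.09); print(r,a.round(4),b.round(4),np.linalg.norm(a-b),np.arctan2(*((b-a)[:2]*[1,-1])),"local",loc((a+b)/2))
print("dish",onz(K,T,(340.5,213),.008),"ball",onz(K,T,(342,219),.018),"tcp loc",loc(ctrl.get_obs()["ee_pos"]))
E
```

```text
[[56, 58, 54], [82, 85, 79], [230, 235, 234], [238, 242, 241], [223, 228, 197], [237, 240, 216], [237, 240, 213], [238, 241, 216], [237, 240, 214], [237, 241, 215], [236, 239, 213], [142, 146, 125], [241, 244, 242], [241, 244, 248], [240, 244, 248], [240, 244, 248], [240, 245, 246], [240, 244, 241], [240, 244, 244], [227, 220, 215], [114, 115, 109], [119, 120, 112], [193, 190, 179]]
103 [0.4805 0.0923 0.09  ] [ 0.6092 -0.0701  0.09  ] 0.20726130767368045 0.6702194945890787 local [-0.2310942   0.00295114]
119 [0.4694 0.085  0.09  ] [ 0.5997 -0.0794  0.09  ] 0.2097080817254357 0.67022093294317 local [-0.24430588  0.0028112 ]
dish [ 0.50938343 -0.14424658  0.008     ] ball [ 0.50598644 -0.14618612  0.018     ] tcp loc [-0.3032232  0.0115102]
```

```bash
python3 -m pendant '[[[0,0,-3.4],0],[[0,0,-3.4],0],[[0,0,-3.4],0],[[0,0,-3.3],0],[[1.57,1.24,0],0],[[1.57,1.24,0],0],[[0.78,0.62,0],0],[[0.78,0.62,0],0],[[0.78,0.62,0],0],[[0.78,0.62,0],0],[[0.78,0.62,0],0],[[0.78,0.62,0],0],[[0,0,0],0],[[0,0,0],0]]'; python3 -c "
from h import *; from unit import *
print(loc(ctrl.get_obs()['ee_pos']))"
```

```text
time_s: 2.98
ee_pos: [0.5619, 0.0353, 0.0705]
eef_rot: [3.141, -0.001, 0.678]
force: [-0.6, 0.1, -0.4]
grip_width: 0.0007
grip_force: 0.0
[-0.20266017  0.01130283]
```

```bash
python3 -m pendant '[[[0.78,0.62,0],0],[[0.78,0.62,0],0],[[0.39,0.31,0],0],[[0.24,0.19,0],0],[[0.24,0.19,0],0],[[0.24,0.19,0],0],[[0,0,0],0]]'; python3 - <<'E'
from h import *; from unit import *
print(loc(ctrl.get_obs()['ee_pos']))
E
python3 -m pendant '[[[0.16,0.12,0],0],[[0.16,0.12,0],0],[[0.16,0.12,0],0],[[0,0,0],0]]'; python3 - <<'E'
from h import *; from unit import *
print(loc(ctrl.get_obs()['ee_pos']))
im,K,T=grab("wrist"); np.savez("w2.npz",im=im,K=K,T=T)
cv2.imwrite("pics/w2.png",im[:,:,::-1])
E
```

```text
time_s: 3.57
ee_pos: [0.5885, 0.0564, 0.0706]
eef_rot: [3.141, -0.0, 0.678]
force: [0.1, -0.2, 0.6]
grip_width: 0.0006
grip_force: 0.0
[-0.16875315  0.01135413]
time_s: 3.9
ee_pos: [0.5926, 0.0596, 0.0705]
eef_rot: [-3.141, 0.002, 0.678]
force: [-6.3, -3.8, 4.7]
grip_width: 0.001
grip_force: 3.6
[-0.16358179  0.01129264]
```

View pics/w2.png

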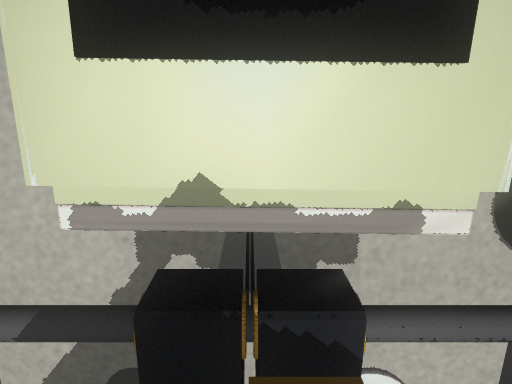

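The rail (front edge at row 232) nearly meets the unit's front edge (row 186), and the force is about 7 N. I push on to see whether that is the detent or the stop.

```bash
python3 -c "
from h import *; from unit import *
d=np.load('w2.npz'); K,T=d['K'],d['T']
print(loc(onz(K,T,(255,232),.09)),loc(onz(K,T,(40,186),.1)),loc(onz(K,T,(490,191.5),.1)))"
for i in 1 2; do python3 -m pendant '[[[0.12,0.09,0],0],[[0,0,0],0],[[0,0,0],0]]'; python3 - <<'E'
from h import *; from unit import *
print(loc(ctrl.get_obs()['ee_pos']))
E
done
```

```text
[-0.15313278  0.00773755] [-0.12734741  0.10656415] [-0.12845    -0.09974726]
time_s: 4.2
ee_pos: [0.5927, 0.0596, 0.0705]
eef_rot: [-3.14, 0.005, 0.677]
force: [-16.2, -10.5, 10.3]
grip_width: 0.0004
grip_force: 9.2
[-0.16347494  0.01129577]
time_s: 4.45
ee_pos: [0.5927, 0.0597, 0.0705]
eef_rot: [-3.139, 0.008, 0.677]
force: [-26.3, -16.3, 16.7]
grip_width: 0.0006
grip_force: 15.2
[-0.16340416  0.01132483]
```

The TCP no longer advances while the force has risen to 35 N, and the rail stands 25 mm ahead of the unit's front (26 expected). So the drawer is on its stop, seated. I back off and hover behind the tray's grip.

```bash
python3 -m pendant '[[[-2.4,-1.9,0],0],[[-2.4,-1.9,0],0],[[0,0,3.5],0],[[0,0,3.5],-0.113],[[-3,-3,3.5],-0.113],[[-3,-3.3,2.5],-0.113],[[-3,-3.3,0],-0.113],[[-3,-3.4,0],-0.113],[[-3.1,-3.4,0],-0.113],[[0,0,0],0],[[0,0,0],0],[[0,0,0],0]]' 1 15
python3 - <<'E'
from h import *; from unit import *
im,K,T=grab("wrist"); np.savez("w3.npz",im=im,K=K,T=T)
cv2.imwrite("pics/w3.png",im[:,:,::-1])
i2,K2,T2=grab("top");np.savez("top3.npz",im=i2,K=K2,T=T2)
d=np.load('w2.npz'); K,T=d['K'],d['T']
print(loc(onz(K,T,(58,207),.09)),loc(onz(K,T,(472,211),.09)))
E
```

```text
time_s: 5.45
ee_pos: [0.417, -0.1187, 0.1876]
eef_rot: [3.142, -0.001, 0.0]
force: [-0.2, -0.4, -0.0]
grip_width: 0.077
grip_force: 0.0
[-0.14059108  0.1056147 ] [-0.14117245 -0.10005431]
```

View pics/w3.png

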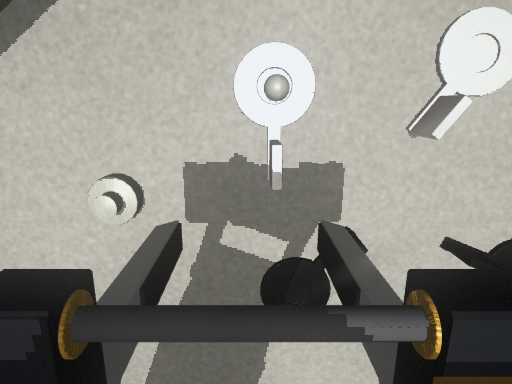

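The wrist view shows the ball tray's dish at (274,84), the ball at (277,88), and the blade's top at x about 276, rows 143–176, with its near end face below it. The empty tray is at (482,52) and a black look-alike is below at (295,285).

```bash
python3 - <<'E'
from h import *
d=np.load("w3.npz"); im,K,T=d["im"],d["K"],d["T"]
print(im[136:194:3,276].sum(1).tolist(), im[165,266:288].sum(1).tolist(), im[146,266:288].sum(1).tolist())
m=(im.min(2)>215).astype(np.uint8); m[:, :200]=0; m[:,340:]=0; m[132:]=0
cs,_=cv2.findContours(m,0,2); k=max(cs,key=cv2.contourArea); k=k[k[:,0,1]<115]
(x,y),(a,b),_=cv2.fitEllipse(k); print((x,y),a,b)
C=onz(K,T,(x,y),.008); print("dish",C,"dia",a/K[0,0]*(-1)*((T[:3,:3]@C+T[:3,3])[2])*-1)
for p in ((276.5,142),(276.5,175)): print(onz(K,T,p,.052))
print("ball",onz(K,T,(277,88),.018))
E
```

```text
[729, 651, 331, 708, 729, 726, 726, 727, 725, 727, 726, 723, 492, 491, 481, 464, 478, 481, 326, 316] [326, 338, 492, 316, 277, 322, 703, 726, 725, 726, 726, 726, 726, 727, 727, 692, 464, 549, 556, 549, 553, 546] [516, 432, 722, 531, 299, 318, 678, 726, 728, 729, 729, 729, 727, 726, 726, 719, 512, 549, 554, 556, 554, 563]
(274.079833984375, 84.2146987915039) 80.00114440917969 84.30663299560547
dish [ 0.50864949 -0.14390181  0.008     ] dia 0.0811101225738228
[ 0.45532885 -0.14403432  0.052     ]
[ 0.42403702 -0.14466309  0.052     ]
ball [ 0.50460192 -0.14615995  0.018     ]
```

```bash
python3 -m pendant '[[[1,-1.3,0],0],[[1.1,-1.26,0],0],[[0,0,-3],0],[[0,0,-3],0],[[0,0,-3],0],[[0,0,-2],0],[[0,0,0],0],[[0,0,0],0]]' 1 20
python3 - <<'E'
from h import *
im,K,T=grab("wrist")
cv2.imwrite("pics/w4.png",im[:,:,::-1])
for p in ((.411,-.1443,.052),(.455,-.1443,.052),(.509,-.144,.008)): print(proj(K,T,p).round())
E
```

```text
time_s: 6.22
ee_pos: [0.4378, -0.1436, 0.0771]
eef_rot: [-3.141, 0.002, 0.002]
force: [1.0, 0.5, 1.0]
grip_width: 0.0941
grip_force: 0.0
[250. 260.]
[250. 196.]
[250. 106.]
```

View pics/w4.png

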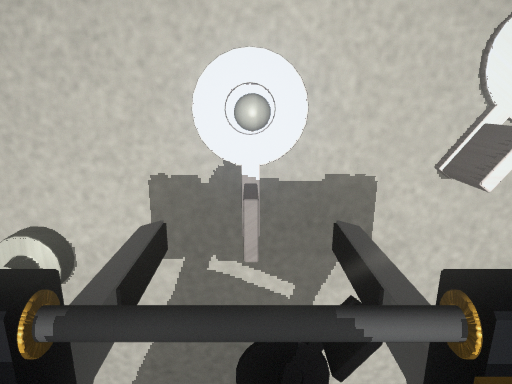

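The blade's top lies at column 251, rows 199–262, as predicted and centred between the fingers. The black grip is well clear of the right finger. I descend and close.

```bash
python3 -m pendant '[[[0,0,-2.5],0],[[0,0,-2.2],0],[[0,0,-1.2],0],[[0,0,-0.5],0],[[0,0,0],0]]' 1 20 && python3 -m pendant '[[[0,0,0],0],[[0,0,0],0],[[0,0,0],0],[[0,0,0],0],[[0,0,0],0],[[0,0,0],0],[[0,0,0],0],[[0,0,0],0],[[0,0,0],0],[[0,0,0],0]]' 0 20 && python3 -m pendant '[[[0,0,0],0],[[0,0,0],0],[[0,0,0],0],[[0,0,0],0]]' 0 60
```

```text
time_s: 6.68
ee_pos: [0.4381, -0.1443, 0.0138]
eef_rot: [3.141, -0.0, 0.0]
force: [0.3, -0.2, -0.5]
grip_width: 0.0942
grip_force: 0.0
time_s: 7.52
ee_pos: [0.4375, -0.1444, 0.0133]
eef_rot: [-3.142, 0.0, -0.0]
force: [-0.7, 1.0, 0.0]
grip_width: 0.031
grip_force: 0.0
time_s: 7.85
ee_pos: [0.4375, -0.1444, 0.0133]
eef_rot: [-3.142, 0.0, -0.0]
force: [-0.5, -0.1, -0.7]
grip_width: 0.0099
grip_force: 60.0
```

```bash
python3 -m pendant '[[[0,0,0.1],0],[[0,0,0.2],0],[[0,0,0.4],0],[[0,0,0.5],0],[[0,0,0.6],0],[[0,0,0.6],0],[[0,0,0.6],0],[[0,0,0.6],0],[[0,0,0.5],0],[[0,0,0.4],0],[[0,0,0.3],0],[[0,0,0.2],0],[[0,0,0],0],[[0,0,0],0],[[0,0,0],0],[[0,0,0],0]]'
python3 - <<'E'
from h import *
im,K,T=grab("wrist"); i2,K2,T2=grab("scene")
a=im[:,:,::-1]; b=cv2.resize(i2[140:300,140:360,::-1],(528,384))
cv2.imwrite("pics/w5.png",cv2.resize(np.hstack([a,b]),(800,295)))
E
```

```text
time_s: 9.18
ee_pos: [0.4374, -0.1443, 0.0631]
eef_rot: [-3.141, 0.0, -0.0]
force: [-0.0, 0.9, -2.0]
grip_width: 0.0097
grip_force: 60.0
```

View pics/w5.png

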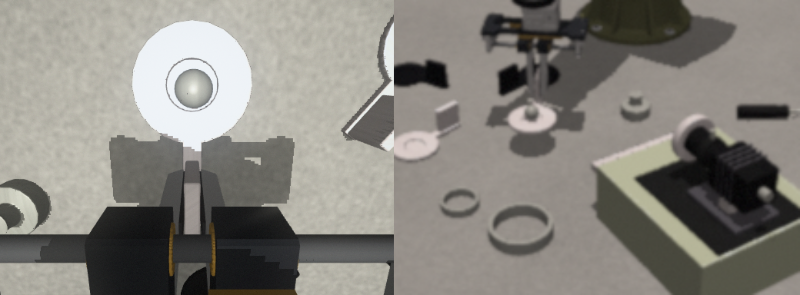

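The tray hangs level in the fingers with the ball in its pocket at (193,88), and the drawer is shut in the scene view. I lift further, then carry it across.

```bash
python3 -m pendant '[[[0,0,0.2],0],[[0,0,0.5],0],[[0,0,0.8],0],[[0,0,1],0],[[0,0,1],0],[[0,0,1],0],[[0,0,1],0],[[0,0,1],0],[[0,0,1],0],[[0,0,0.9],0],[[0,0,0.7],0],[[0,0,0.4],0],[[0,0,0.2],0],[[0,0,0],0],[[0,0,0],0]]' && python3 -m pendant '[[[0.1,0.2,0],0],[[0.2,0.4,0],0],[[0.34,0.7,0],0],[[0.49,1,0],0],[[0.64,1.3,0],0],[[0.73,1.5,0],0],[[0.73,1.5,0],0],[[0.73,1.5,0],0],[[0.73,1.5,0],0],[[0.73,1.5,0],0],[[0.73,1.5,0],0],[[0.73,1.5,0],0],[[0.73,1.5,0],0],[[0.73,1.5,0],0],[[0.64,1.3,0],0],[[0.49,1,0],0],[[0.34,0.7,0],0],[[0.2,0.4,0],0],[[0.1,0.2,0],0]]' && python3 -m pendant '[[[0,0,0],0],[[0,0,0],0],[[0,0,0],0],[[0,0,0],0],[[0,0,0],0],[[0,0,0],0]]'
python3 - <<'E'
from h import *; from unit import *
im,K,T=grab("wrist"); i2,K2,T2=grab("scene"); i3,K3,T3=grab("top"); np.savez("w6.npz",im=im,K=K,T=T,i2=i2,K2=K2,T2=T2,i3=i3,K3=K3,T3=T3)
a=im[:,:,::-1]; b=cv2.resize(i2[130:290,220:440,::-1],(528,384)); 
cv2.imwrite("pics/w6.png",cv2.resize(np.hstack([a,b]),(800,295)))
print(im.shape)
E
```

```text
time_s: 10.53
ee_pos: [0.4374, -0.1443, 0.16]
eef_rot: [-3.141, 0.001, -0.0]
force: [-0.4, -0.3, -1.8]
grip_width: 0.0099
grip_force: 60.0
time_s: 12.12
ee_pos: [0.5387, 0.063, 0.1602]
eef_rot: [3.142, 0.0, 0.0]
force: [-0.5, -0.5, -2.2]
grip_width: 0.0095
grip_force: 60.0
time_s: 12.62
ee_pos: [0.5386, 0.0624, 0.1604]
eef_rot: [3.142, -0.0, -0.0]
force: [0.3, 0.2, -2.1]
grip_width: 0.0101
grip_force: 60.0
(384, 512, 3)
```

View pics/w6.png

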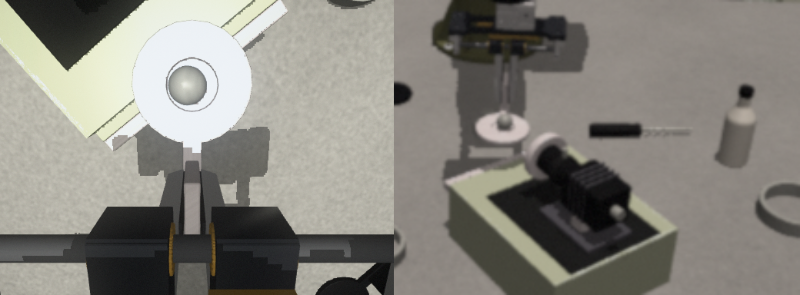

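The wrist view shows the ball in its pocket at (187,85) in the picture, with the dish at (192,80). The scene view shows the tray level in front of the ring light, in free air. Next I triangulate the ball against the lens.

```bash
python3 - <<'E'
from h import *; from unit import *
d=np.load("w6.npz"); K,T,K2,T2,K3,T3=[d[k] for k in("K","T","K2","T2","K3","T3")]
def tri(*vs):
    A=[];b=[]
    for K,T,uv in vs:
        o,q=ray(K,T,uv); q/=np.linalg.norm(q); M=np.eye(3)-np.outer(q,q); A.append(M);b.append(M@o)
    return np.linalg.lstsq(np.vstack(A),np.hstack(b),rcond=None)[0]
B=tri((K,T,(243,110.5)),(K2,T2,(280.2,196.1))); D=tri((K,T,(249.5,104)),(K2,T2,(279.2,199.5)))
c2=c+.0025*e+.003*n; lens=c2-.05*e
def L(p): q=p[:2]-lens; return np.round([q@e,q@n,p[2]-.165],4)
print("ball",B.round(4),L(B),"ball on z",L(onz(K,T,(243,110.5),.165)),"dish",D.round(4))
t=np.load("top0.npz")
p=onz(t["K"],t["T"],(350*.64,205*.64),.175); print("ring top view",p,L(p))
print("lens proj scene",proj(K2,T2,[*lens,.165]),"top",proj(t["K"],t["T"],[*lens,.165])/.64)
# dish outline in scene: ellipse -> tilt check, level disk prediction
th=np.linspace(0,6.28,40); C=onz(K,T,(249.5,104),.155)
pr=np.array([proj(K2,T2,C+[.042*np.cos(a),.042*np.sin(a),0]) for a in th]); print("pred bbox",pr.min(0),pr.max(0))
i2=d["i2"]; m=(i2.min(2)>190).astype(np.uint8); m[:,300:]=0;m[:,:255]=0;m[:185]=0;m[215:]=0; print("bbox",cv2.boundingRect(m), L(C))
E
```

```text
ball [0.6088 0.0671 0.1643] [-0.0987  0.0041 -0.0007] ball on z [-0.0997  0.0027  0.    ] dish [0.6119 0.0642 0.1547]
ring top view [0.69052827 0.12863328 0.175     ] [0.0036 0.0016 0.01  ]
lens proj scene [299.51972788 212.8456746 ] top [352.15642768 207.20058068]
pred bbox [262.9646572  191.58154071] [292.3756926  207.50432977]
bbox (266, 193, 26, 13) [-0.0993 -0.0018 -0.01  ]
```

```bash
python3 -c "
from station import ctrl
print(ctrl.hand_in())"
```

```text
the job is handed in; nothing more can be done
None
```

The job is handed in, result not shown: the drawer was pushed onto its stop, and the tray was held level in free air with the ball in its pocket, measured about 99 mm in front of the lens and within 4 mm of its axis.

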